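# Load the sample station and start its run

## Robot

A 7-joint arm with a two-finger parallel gripper is mounted at the origin on the work surface. World frame = base frame: x ahead of the robot, y to its left, z up, the work surface at z = 0. Lengths are in mm, angles in rad, forces in N, time in s.
With the tool pointing down it reaches from about 400 to 875 mm from the base axis. Payload 6.5 kg.
Tool frame: the origin (TCP) lies at the very end of the fingers, on their centre line; the grasp point (between the pads) lies 19 mm behind it; z points along the fingers, y is the line along which they close (so a half turn about z gives the same grasp; the last joint's range is limited). The gripper opens to 85 mm and grips with 20 to 120 N. Pads are 22 mm wide; open, the fingers measure 114 mm over their backs; the gripper's body (76 mm by 85 mm) begins 54 mm behind the grasp point. The pads swing forward as they close: fully open they stand 13 mm farther back than shut.
Start: joints at [-1.224, 0.536, -0.004, 1.538, 0.003, 1.067, -0.071], TCP at [260.759, 595.395, 231.29] pointing down, gripper open.
Joint ranges: [-2.7, 2.7], [-0.37, 2.16], [-1.27, 1.26], [0.24, 2.4], [-1.31, 4.45], [0.19, 1.91], [-2.76, 2.76]. Speed limits (rad/s): [2.39, 2.39, 3.14, 3.14, 3.14, 3.14, 3.14].

## Interface

Orientations are given as a unit quaternion [w, x, y, z].
In Python, from bench import arm, snapshot, get_calibration gives the robot as it stands.
- The arm moves only by the shell command python3 -m jog 'ROWS' [FORCE]. ROWS is JSON, a list that holds one entry, the list of rows, each a list of 7 numbers: the shift along the tool's x, y, z as a fraction of full scale, then the turn, a rotation vector about the tool's x, y, z as a fraction of full scale, then the closure, from -1 (fully open) to 1 (shut). A call has 1 to 12 rows; each row is the pose to reach, as a shift and turn from the pose commanded when the call began, along the tool's axes at that moment; what a row does not reach only later rows make up. Full scale, the value 1, is 0.5 m for a shift and pi/2 rad for a turn. A row lasts 1/12 s, in which the tool goes at most 41.7 mm and 7.16 degrees, less where a joint would pass 70% of its speed; a pose out of reach is approached as far as the arm can. A call with a number of a shift or a turn outside -1 to 1 is refused whole. A call with a gripper value outside its range is refused whole. The fingers move at their own pace and stop on an object; FORCE is the grip in N (left out, the last holds). Time passes only in rows, so rows that repeat a pose let the fingers close. It gives the time, the measured TCP pose, the force, the opening and the grip force at its end, in the units of the state.
- arm.state(): the state, without advancing time (a new reading comes with each control period).
- snapshot(name): name is "scene" or "side" or "wrist"; returns (picture, depth): 400x640x3 uint8, blue, green, red; 400x640 float32, mm along the optical axis (not along the pixel's ray), 0 where there is no reading.
- get_calibration(name): a dict with "K" (3x3 intrinsics, pixels), "extrinsics" (4x4, takes a point from world to camera coordinates). Camera axes: x right, y up, looking along -z (the intrinsics and any distortion apply to the point x, -y, -z); pixel columns grow to the right and rows downward; lengths in mm; the calibration is good to about 2 mm. A picture is of the moment at which its call begins: read the wrist's pose just before it. get_calibration takes no time and is no camera call; for the wrist camera it gives the pose at the moment of the call.
- arm.finish_job(): hands the job in; it is judged then, once.
The state is a dict: "t": time; "joints": joint angles; "joint_velocities": joint speeds; "effort": joint torques, N m; "tcp_pos": TCP position; "eef_rot": TCP orientation; "wrist_force": force on the tool from outside, world axes, zero at the start; "moment": the same for the moment, N m; "grip_width": finger opening in mm; "grasp_force": force on a finger pad.
Only numpy, scipy, OpenCV 4.12 (cv2) and the standard library are available. Lean on these libraries where they do the work, as an engineer would, in place of code of your own. Each camera call takes 0.05 s, during which the arm holds its last target. There are 200 camera calls.

## Task

Put every loose aluminium sample cell into a pocket of the station, one to a pocket, flange down and sitting flat on the pocket's floor, and press all four pocket covers down until they snap shut, over empty pockets as well. Only when all are shut, start the run on the keypad by pressing one key at a time fully down: the square key, then the bar key, then the round start key. Last, press the key guard down until it snaps shut over the keys; on the way do not knock over the bowl, brass weight or beaker standing about.

Things in the scene. Friction and masses are not known exactly. Their poses are not given: they have to be found in the camera images.
- cell0: Loose bare-aluminium sample cell like a low top hat, 60 to 130 g: round flange 54 mm across, 5 mm thick, below; round cap 40 mm across, 14 mm high, dark dot on top; 19 mm in all. Origin at the centre of its underside, z up through the cap. Starts flange down on the bench in front of the station. Grip the cap. Two to four cells, all alike, are present.
- cell1: Loose bare-aluminium sample cell like a low top hat, 60 to 130 g: round flange 54 mm across, 5 mm thick, below; round cap 40 mm across, 14 mm high, dark dot on top; 19 mm in all. Origin at the centre of its underside, z up through the cap. Starts flange down on the bench in front of the station. Grip the cap. Two to four cells, all alike, are present.
- cell2: Loose bare-aluminium sample cell like a low top hat, 60 to 130 g: round flange 54 mm across, 5 mm thick, below; round cap 40 mm across, 14 mm high, dark dot on top; 19 mm in all. Origin at the centre of its underside, z up through the cap. Starts flange down on the bench in front of the station. Grip the cap. Two to four cells, all alike, are present.
- cell3: Loose bare-aluminium sample cell like a low top hat, 60 to 130 g: round flange 54 mm across, 5 mm thick, below; round cap 40 mm across, 14 mm high, dark dot on top; 19 mm in all. Origin at the centre of its underside, z up through the cap. Starts flange down on the bench in front of the station. Grip the cap. Two to four cells, all alike, are present.
- pocket0 (a point): Centre of the floor of pocket 0 (leftmost, +y) of the station, 30 mm above the bench; x points away from the robot, square to the station's front, y to its left, z up. Station: fixed white and aluminium block with a row of four pockets 85 mm apart along y; top 36 mm high, reaching 58 mm in front of the pocket centres and 72 mm behind.
- pocket1 (a point): Centre of the floor of pocket 1 (second from left) of the station, 30 mm above the bench; x points away from the robot, square to the station's front, y to its left, z up. Each pocket is a square recess 60 by 60 mm, 6 mm deep, its rim level with the block's 36 mm high top; a cell drops in flange first with 3 mm play all round.
- pocket2 (a point): Centre of the floor of pocket 2 (third from left) of the station, 30 mm above the bench; x points away from the robot, square to the station's front, y to its left, z up. Small posts 58 mm high with the covers' sprung catches stand 61 to 69 mm behind the pocket centres.
- pocket3 (a point): Centre of the floor of pocket 3 (rightmost, -y) of the station, 30 mm above the bench; x points away from the robot, square to the station's front, y to its left, z up. Pockets are 85 mm apart along y.
- cover0 (a joint): Hinge angle of the grey cover of pocket 0, rad: 0 flat and snapped shut, pi/2 upright, at most 2.0, leaning to the robot; starts at 1.7 to 1.9. Axis along the station's y, 42 mm in front of the pocket centre (robot side), 56 mm above the bench. Plate 64 mm wide, 4 mm thick (axis in its middle plane), reaching 90 mm from the axis; all four covers alike.
- cover1 (a joint): Hinge angle of the grey cover of pocket 1, rad: 0 flat and snapped shut, pi/2 upright, at most 2.0, leaning to the robot; starts at 1.7 to 1.9. The stiff hinge stays wherever it is left; 0.5 N at the free edge moves it. Over the last 0.12 rad a sprung catch resists with up to 12 N at the strip; past 0.04 rad it pulls the cover down and holds it at 0. Let go sooner, it stays ajar.
- cover2 (a joint): Hinge angle of the grey cover of pocket 2, rad: 0 flat and snapped shut, pi/2 upright, at most 2.0, leaning to the robot; starts at 1.7 to 1.9. Press on the black rubber strip across its outer face (upper when shut), 76 mm from the hinge axis: first push it over from the robot's side, then down. Shut, its free edge is on the far side and it clears a seated cell by 5 mm.
- cover3 (a joint): Hinge angle of the grey cover of pocket 3, rad: 0 flat and snapped shut, pi/2 upright, at most 2.0, leaning to the robot; starts at 1.7 to 1.9. Same as the other covers (see cover0 to cover2 for hinge, size, catch and where to press).
- guard (a joint): Hinge angle of the keypad's grey key guard, a snap cover like the pocket covers, rad: 0 flat and snapped shut, starts open at 1.7 to 1.95 leaning to the robot, at most 2.0. Stays where left; 0.8 N at the free edge moves it; the catch resists over the last 0.11 rad with up to 12 N at the strip; past 0.04 rad it pulls shut and holds at 0.
- guard_hinge (a point): Middle of the guard's hinge axis, 56 mm above the bench; x points away from the robot square to the keypad's front, y to its left along the axis. The guard is a plate 132 mm wide, 4 mm thick (axis in its middle plane), reaching 102 mm from the axis; shut, it lies over the keys, free edge on the far side. Press on the black rubber strip 88 mm from the axis.
- key_square (a joint): Travel of the square black key (20 by 20 mm, left, +y), m: 0 up, 0.005 fully down; pressed beyond 0.0035. Spring return: 1.5 N starts it, 4.5 N takes it fully down.
- key_square_top (a point): Centre of the top face of the square black key (20 by 20 mm, left, +y), 44 mm above the bench, 8 mm above the case. Keys 42 mm apart along the keypad's y, 56 mm behind the guard's hinge axis. The keypad is a fixed white box right of the station; a 70 mm high display stands along its far side, 76 mm behind the keys.
- key_bar (a joint): Travel of the bar-shaped black key (32 mm long away from the robot, 13 mm wide, middle), m: 0 up, 0.005 fully down; pressed beyond 0.0035. Spring return: 1.5 N starts it, 4.5 N takes it fully down.
- key_bar_top (a point): Centre of the top face of the bar-shaped black key (32 mm long away from the robot, 13 mm wide, middle), 44 mm above the bench, 8 mm above the case. Keys 42 mm apart along the keypad's y, 56 mm behind the guard's hinge axis. The keypad is a fixed white box right of the station; a 70 mm high display stands along its far side, 76 mm behind the keys.
- key_round (a joint): Travel of the round black start key (22 mm across, right, -y), m: 0 up, 0.005 fully down; pressed beyond 0.0035. Spring return: 1.5 N starts it, 4.5 N takes it fully down.
- key_round_top (a point): Centre of the top face of the round black start key (22 mm across, right, -y), 44 mm above the bench, 8 mm above the case. Keys 42 mm apart along the keypad's y, 56 mm behind the guard's hinge axis. The keypad is a fixed white box right of the station; a 70 mm high display stands along its far side, 76 mm behind the keys.
- dish: Bystander: small white ceramic bowl, 68 mm across, 26 mm high, standing among the cells. Origin at the centre of its underside, z up.
- weight: Bystander: brass balance weight, 36 mm across, 46 mm high with a narrow neck and small knob, standing among the cells. Origin at the centre of its underside, z up.
- beaker: Bystander: glass beaker, 68 mm across, 90 mm high, left of the station. Origin at the centre of its underside, z up.
There are look-alikes about, which are no part of the job. What is shaped like the cell3 but blue is not meant. What is shaped like the cell0 but green is not meant.

How it is judged:
By the outcome, as a careful person would: the job done as asked, in the order asked, and still so for the second after the job is handed in, with the robot touching nothing.
Of cell0, cell1, cell2, cell3 only 2 to 4 are there at a start; the rules pass over those that are not, and their reading is None.
At some moment in a run one of cell0, cell1, cell2, cell3 may be knocked a few centimetres aside while the robot is not near it.
It also fails if it takes over 210 s, if anything falls off the work surface, if the arm or the gripper's body presses on something with over 40 N, if the wrist force passes 120 N, or if a joint passes its speed limit or range.

## Working session

There is one attempt and no reset: what is moved stays moved. The work goes in short steps, Python scripts to look and compute and a shell command to move; the robot and the scene stay as the last step left them, time stands still between calls to the robot, and variables do not carry over. Pictures are saved under pics/ and viewed, at most 14 in all, crops included, and the job is handed in when it is done.

```bash
mkdir -p pics; ls; cat > h.py <<'E'
import numpy as np, cv2
from bench import arm, snapshot, get_calibration
def snap(n, f):
    c=get_calibration(n); im,d=snapshot(n); cv2.imwrite(f'pics/{f}.png',im); np.savez(f'pics/{f}.npz',d=d,K=c['K'],E=c['extrinsics']); return im,d
def w(f,u,v,z=None):
    """pixel->world; by depth, or on plane z"""
    a=np.load(f'pics/{f}.npz'); K,E,d=a['K'],a['E'],a['d']; Ei=np.linalg.inv(E)
    r=np.array([(u-K[0,2])/K[0,0],-(v-K[1,2])/K[1,1],-1.])
    if z is None: s=d[int(v),int(u)]
    else: s=(z-Ei[2,3])/(Ei[:3,:3]@r)[2]
    return (Ei@np.append(r*s,1))[:3].round(1)
def px(f,p):
    a=np.load(f'pics/{f}.npz'); c=(a['E']@np.append(p,1))[:3]; K=a['K']
    return (K[0,2]-K[0,0]*c[0]/c[2], K[1,2]+K[1,1]*c[1]/c[2])
E
python3 - <<'E'
from h import *
for n in('scene','side','wrist'):snap(n,n+'0')
c=get_calibration('scene');print(c)
print(arm.state())
E
```

```text
pics
{'K': array([[448.9447709 ,   0.        , 320.33629081],
       [  0.        , 448.9447709 , 197.83918618],
       [  0.        ,   0.        ,   1.        ]]), 'extrinsics': array([[ 5.07754150e-01,  8.61389701e-01, -1.39106354e-02,
        -2.52042975e+02],
       [-4.76579654e-01,  2.94302292e-01,  8.28406902e-01,
         1.89841654e+02],
       [ 7.17675105e-01, -4.13997517e-01,  5.59954016e-01,
        -1.69350060e+03],
       [ 0.00000000e+00,  0.00000000e+00,  0.00000000e+00,
         1.00000000e+00]])}
{'t': 0.15, 'joints': array([-1.22419637,  0.53702464, -0.00446311,  1.53860502,  0.00258536,
        1.0673234 , -0.07122046]), 'joint_velocities': array([-0.00128498, -0.00052306,  0.00184097, -0.00221037, -0.00036458,
        0.00086101,  0.0001698 ]), 'effort': array([ 7.63485568e-04, -5.83785868e+01,  1.04944210e+00, -2.59349602e+01,
        1.25052076e-02,  6.57121302e-03, -1.03002168e-05]), 'tcp_pos': array([260.5618522 , 594.96741447, 230.60910992]), 'eef_rot': array([-1.01354781e-04,  2.04905845e-01,  9.78781455e-01, -6.69743072e-04]), 'wrist_force': array([ 0.47823531,  0.13445725, -0.34126597]), 'moment': array([0.00988087, 0.02495889, 0.02857988]), 'grasp_force': 0.0, 'grip_width': 85.41215107045657}
```

View pics/scene0.png

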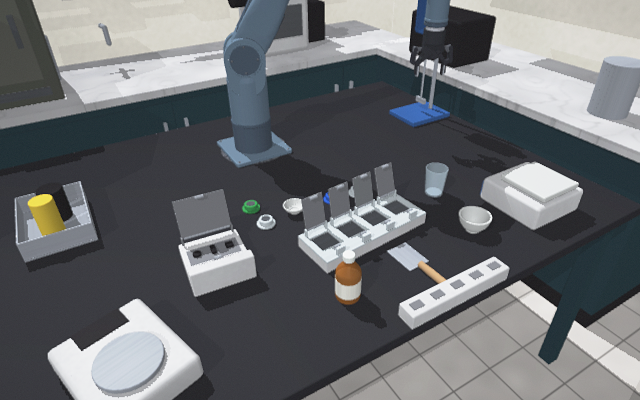

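View pics/side0.png

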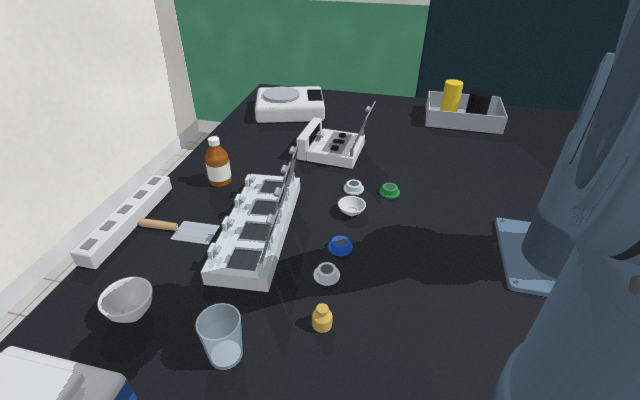

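The side view shows two silver cells at about (354,186) and (327,272), blue and green look-alikes at (340,245) and (390,190), the bowl at (351,207), the weight at (322,318), and the beaker at (222,335). I'll enlarge crops of both views to read the station and keypad.

```bash
python3 - <<'E'
from h import *
s=cv2.imread('pics/side0.png')[110:350,190:420]; c=cv2.imread('pics/scene0.png')[150:300,170:440]
cv2.imwrite('pics/s1.png',cv2.resize(s,(575,600),interpolation=cv2.INTER_CUBIC)); cv2.imwrite('pics/c1.png',cv2.resize(c,(800,444),interpolation=cv2.INTER_CUBIC))
E
```

```text
(no output)
```

View pics/s1.png

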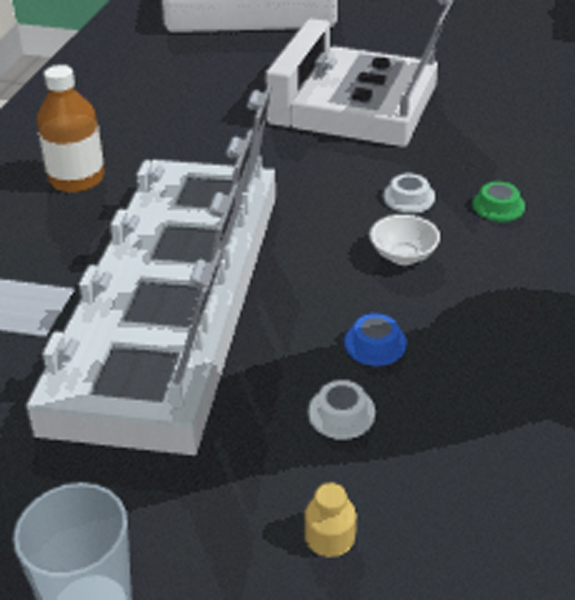

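View pics/c1.png

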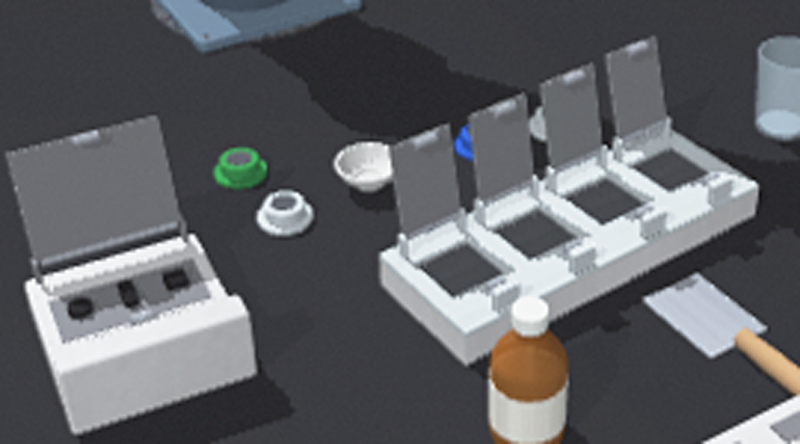

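```bash
python3 - <<'E'
from h import *
def s(x,y,z=None): return w('side0',190+x/2.5,110+y/2.5,z)
def c(x,y,z=None): return w('scene0',170+x/2.963,150+y/2.963,z)
print('cellA',s(408,183,19),s(408,183),c(287,198,19),'cellB',s(342,397,19),s(342,397))
print('blue',s(377,326,19),'green',s(500,190,19),c(241,155,19),'bowl',s(404,240,26),c(366,165,20),'weight',s(330,495,46),s(330,545,5),'beaker',s(75,590,0),c(780,122,0))
print('station ends top: far-right',c(468,335,36),'far-left',c(757,190,36),'rightfront',c(380,265,36),'|side: leftfront',s(195,425,36),'leftfar',s(35,408,36),s(272,172,36))
print('keys',c(80,308,44),c(128,292,44),c(176,279,44),s(362,95,44),s(371,79,44),s(381,63,44))
print('guard hinge',c(40,265,56),c(185,232,56), 'top',c(85,65),c(10,152),c(160,120))
print('kp',c(27,285,36),c(200,237,36))
print('covers',[c(*p) for p in((430,155),(500,125),(570,95),(635,65))])
p=arm.state();print(get_calibration('wrist')['extrinsics'].round(3), get_calibration('wrist')['K'])
E
```

```text
cellA [ 454.4 -161.2   19. ] [ 454.4 -161.4   18.9] [ 452.  -152.7   19. ] cellB [457.9 152.3  19. ] [457.7 153.   19.8]
blue [445.9  63.8  19. ] green [ 359.5 -170.6   19. ] [ 360.  -161.5   19. ] bowl [441.6 -53.7  26. ] [444.1 -61.6  20. ] weight [441.9 268.1  46. ] [439.2 278.4   5. ] beaker [599.8 349.3   0. ] [580.7 367.5   0. ]
station ends top: far-right [ 727.3 -113.8   36. ] far-left [697.3 226.6  36. ] rightfront [ 608.5 -133.    36. ] |side: leftfront [555.9 221.5  36. ] leftfar [680.1 233.6  36. ] [ 591.3 -123.3   36. ]
keys [ 534.9 -381.4   44. ] [ 536.2 -339.5   44. ] [ 541.4 -297.9   44. ] [ 529.8 -291.1   44. ] [ 527.  -331.7   44. ] [ 522.8 -375.    44. ]
guard hinge [ 475.9 -396.2   56. ] [ 498.  -271.1   56. ] top [  63.9 -233.3   -1.4] [ 439.8 -393.3  153.1] [ 454.  -265.1  149.4]
kp [ 471.  -410.1   36. ] [ 486.7 -254.7   36. ]
covers [array([592.3, -70.3, 122.5]), array([586.4,   6.3, 124.3]), array([576.4,  90.5, 123.2]), array([570.1, 171. , 127.5])]
[[ 4.01000e-01  9.16000e-01 -2.00000e-03 -6.49113e+02]
 [-8.84000e-01  3.86000e-01 -2.65000e-01  3.54260e+01]
 [-2.42000e-01  1.08000e-01  9.64000e-01 -3.79403e+02]
 [ 0.00000e+00  0.00000e+00  0.00000e+00  1.00000e+00]] [[286.77522321   0.         318.08108265]
 [  0.         286.77522321 201.21347065]
 [  0.           0.           1.        ]]
```

```bash
cat >> h.py <<'E'
from scipy.spatial.transform import Rotation as R
def go(x,y,z,yaw=0,pitch=0):
    """print jog shift+turn to TCP (x,y,z); tool down, -toolx at world yaw deg; pitch deg about tool y"""
    s=arm.state(); q=s['eef_rot']; C=R.from_quat(np.r_[q[1:],q[0]])
    T=R.from_euler('z',yaw,degrees=True)*R.from_matrix(np.diag([-1.,1,-1]))*R.from_euler('y',pitch,degrees=True)
    d=C.inv().apply(np.array([x,y,z])-s['tcp_pos']); r=(C.inv()*T).as_rotvec()
    print('t%.1f'%s['t'],'row',(d/500).round(4),(r/(np.pi/2)).round(4),'rows needed',max(np.linalg.norm(d)/41.7,np.degrees(np.linalg.norm(r))/7.16).round(1),'w',s['grip_width'].round(1),'at',s['tcp_pos'].round(1))
E
python3 -c "
from h import *
go(500,50,350,5)"
```

```text
Traceback (most recent call last):
  File "h.py", line 21, in go
    print('t%.1f'%s['t'],'row',(d/500).round(4),(r/(np.pi/2)).round(4),'rows needed',max(np.linalg.norm(d)/41.7,np.degrees(np.linalg.norm(r))/7.16).round(1),'w',s['grip_width'].round(1),'at',s['tcp_pos'].round(1))
                                                                                                                                                                 ^^^^^^^^^^^^^^^^^^^^^
AttributeError: 'float' object has no attribute 'round'
```

```bash
sed -i "s/'w',s\['grip_width'\].round(1)/'w %.1f'%s['grip_width']/" h.py; python3 -c "
from h import *
go(500,50,350,5)"
```

```text
t0.1 row [-0.8759 -0.8066 -0.2376] [-9.000e-04 -2.000e-04 -3.183e-01] rows needed 14.6 w 85.4 at [260.6 595.  230.6]
```

```bash
python3 -m jog '[[[0,0,-0.08,0,0,-0.08,-1],[-0.06,-0.06,-0.15,0,0,-0.16,-1],[-0.12,-0.11,-0.2,0,0,-0.24,-1],[-0.19,-0.17,-0.237,0,0,-0.318,-1],[-0.25,-0.23,-0.237,0,0,-0.318,-1],[-0.31,-0.285,-0.237,0,0,-0.318,-1],[-0.37,-0.34,-0.237,0,0,-0.318,-1],[-0.43,-0.395,-0.237,0,0,-0.318,-1],[-0.49,-0.45,-0.237,0,0,-0.318,-1],[-0.55,-0.505,-0.237,0,0,-0.318,-1],[-0.61,-0.56,-0.237,0,0,-0.318,-1],[-0.67,-0.615,-0.237,0,0,-0.318,-1]]]'; python3 -c "
from h import *
go(500,50,350,5)"
```

```text
t: 1.15
tcp_pos: [437.3, 193.5, 349.8]
eef_rot: [0.0, -0.043, 0.999, 0.0]
wrist_force: [0.7, -0.6, -0.5]
grip_width: 85.0
grasp_force: 0.0
t1.1 row [-0.1    -0.2967 -0.0004] [ 0.0001  0.     -0.0004] rows needed 3.8 w 85.0 at [437.3 193.5 349.8]
```

```bash
python3 -m jog '[[[-0.02,-0.07,0,0,0,0,-1],[-0.05,-0.15,0,0,0,0,-1],[-0.075,-0.22,0,0,0,0,-1],[-0.1,-0.297,0,0,0,0,-1],[-0.1,-0.297,0,0,0,0,-1],[-0.1,-0.297,0,0,0,0,-1]]]'; python3 -c "
from h import *
im,d=snap('wrist','w1')
go(500,50,350,5)"
```

```text
t: 1.65
tcp_pos: [500.1, 49.5, 349.6]
eef_rot: [-0.0, -0.041, 0.999, -0.0]
wrist_force: [0.5, 0.5, 0.1]
grip_width: 85.4
grasp_force: 0.0
t1.7 row [-0.0006 -0.0034 -0.0009] [ 0.0002 -0.0004 -0.0014] rows needed 0.0 w 85.4 at [499.6  51.7 349.5]
```

View pics/w1.png

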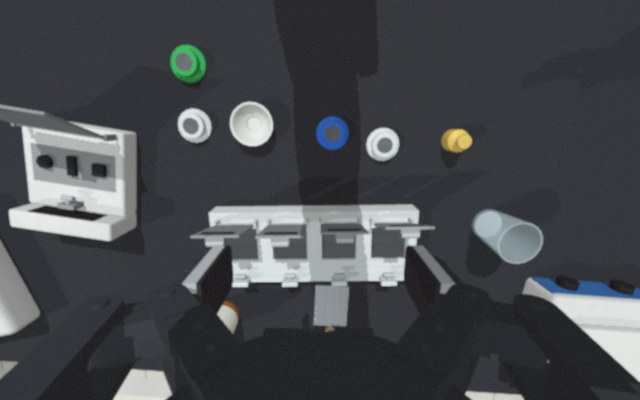

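```bash
cat >> h.py <<'E'
def cloud(f):
    a=np.load(f'pics/{f}.npz'); K,E,d=a['K'],a['E'],a['d']; v,u=np.mgrid[:d.shape[0],:d.shape[1]]
    P=np.stack([(u-K[0,2])/K[0,0]*d,-(v-K[1,2])/K[1,1]*d,-d,np.ones_like(d)],-1)@np.linalg.inv(E).T
    P=P[...,:3]; P[d==0]=np.nan; return P
def ring(f,c,z0,z1,r):
    """points in height band near c: enclosing circle of them"""
    P=cloud(f).reshape(-1,3); m=(P[:,2]>z0)&(P[:,2]<z1)&(np.hypot(P[:,0]-c[0],P[:,1]-c[1])<r)
    p=P[m]; (x,y),rad=cv2.minEnclosingCircle(p[:,:2].astype(np.float32)); return np.round([x,y,rad,p[:,2].mean(),m.sum(),*p[:,:2].mean(0)],1)
E
python3 - <<'E'
from h import *
f='w1'
P=cloud(f)
for n,u,v in(('A',191,125),('B',384,145),('blue',332,132),('green',184,62)):
    c=w(f,u,v,19); print(n,c,P[v,u].round(1),'cap',ring(f,c,15,23,28),'fl',ring(f,c,2.5,23,35))
print('bowl',w(f,251,124,26),'weight',w(f,461,140,46),P[140,461])
print('front edge',w(f,210,208,36),w(f,417,206,36),P[210,300],P[256,300])
for k in((45,161),(72,165),(98,170)):print('key',w(f,*k,44),P[k[1],k[0]].round(1))
m=(abs(P[...,2]-36)<2)&(P[...,0]>520)&(P[...,1]<260)&(P[...,1]>-160)
q=P[m][:,:2].astype(np.float32); print('rect',cv2.minAreaRect(q)); 
m=(abs(P[...,2]-30)<1.8)&(P[...,0]>560)&(P[...,0]<680)&(P[...,1]<240)&(P[...,1]>-140)
for y in(-70,13,97,182):
    g=P[m]; g=g[abs(g[:,1]-y)<36]; print(len(g),g.mean(0).round(1) if len(g) else 0, cv2.minAreaRect(g[:,:2].astype(np.float32)))
E
```

```text
A [ 453.9 -158.6   19. ] [ 453.8 -158.    20.4] cap [ 455.5 -158.3   20.1   20.   509.   454.8 -157.6] fl [ 453.9 -158.5   34.9   14.1  894.   454.5 -154.4]
B [459.8 153.1  19. ] [459.6 152.6  21.3] cap [460.  154.   20.   19.7 474.  459.5 153.6] fl [460.4 154.7  33.4  13.8 823.  459.1 151.8]
blue [446.2  66.9  19. ] [446.2  66.9  20.9] cap [448.5  68.5  19.8  19.8 484.  448.1  68.2] fl [445.9  66.4  34.2  13.7 846.  447.7  67.9]
green [ 362. -166.   19.] [ 362.1 -165.8   19.3] cap [ 362.2 -165.5   19.9   19.9  606.   362.2 -164.6] fl [ 362.5 -166.1   34.5   14.2 1042.   363.1 -161.4]
bowl [444.3 -61.5  26. ] weight [441.2 262.8  46. ] [441.20105608 262.5814793   46.36807762]
front edge [ 584.8 -124.5   36. ] [553.  217.9  36. ] [578.96834891  24.56566737  26.27922359] [661.8060523   30.31549965  31.53839781]
key [ 526.3 -377.7   44. ] [ 526.  -376.4   45.4]
key [ 529.2 -336.4   44. ] [ 528.7 -334.3   46.5]
key [ 533.9 -296.6   44. ] [ 533.7 -295.9   44.9]
rect ((688.5302124023438, 57.81292724609375), (226.80447387695312, 351.9034423828125), 5.416075706481934)
487 [646.3 -68.6  31. ] ((631.219482421875, -66.97456359863281), (91.64395904541016, 69.64868927001953), 2.369154214859009)
403 [648.   16.9  31. ] ((623.3226928710938, 15.33132553100586), (93.47222137451172, 67.14576721191406), 0.7634667754173279)
518 [637.3  95.2  30.9] ((616.0679321289062, 100.68248748779297), (89.5101318359375, 70.59525299072266), 4.874768257141113)
713 [625.2 179.3  30.9] ((608.0567016601562, 182.36300659179688), (90.5020523071289, 63.79209899902344), 3.805392265319824)
```

```bash
cat >> h.py <<'E'
def fr(c,yaw): 
    t=np.radians(yaw); return lambda x,y,z=0: np.array([c[0]+x*np.cos(t)-y*np.sin(t),c[1]+x*np.sin(t)+y*np.cos(t),z])
def overlay(f,out,polys,box,s=3):
    im=cv2.imread(f'pics/{f}.png'); x0,y0,x1,y1=box; im=cv2.resize(im[y0:y1,x0:x1],None,fx=s,fy=s,interpolation=cv2.INTER_CUBIC)
    for p in polys:
        q=np.array([px(f,k) for k in p]); q=((q-[x0,y0]+.5)*s).astype(int); cv2.polylines(im,[q],True,(0,0,255),1)
    cv2.imwrite(f'pics/{out}.png',im)
def stpolys(S):
    L=[]
    for i in range(4):
        y=127.5-85*i; L.append([S(a,y+b,36) for a,b in((-30,-30),(30,-30),(30,30),(-30,30))]); L.append([S(a,y+b,58) for a,b in((61,-3),(69,-3),(69,3),(61,3))])
    L.append([S(-58,-172,36),S(72,-172,36),S(72,172,36),S(-58,172,36)]); return L
E
python3 - <<'E'
from h import *
S=fr((626.6,52.1),5.3); Kp=fr((529.8,-336.9),-5.35)
L=stpolys(S)
overlay('w1','o1',L,(190,190,440,300),3.2)
E
```

```text
(no output)
```

View pics/o1.png

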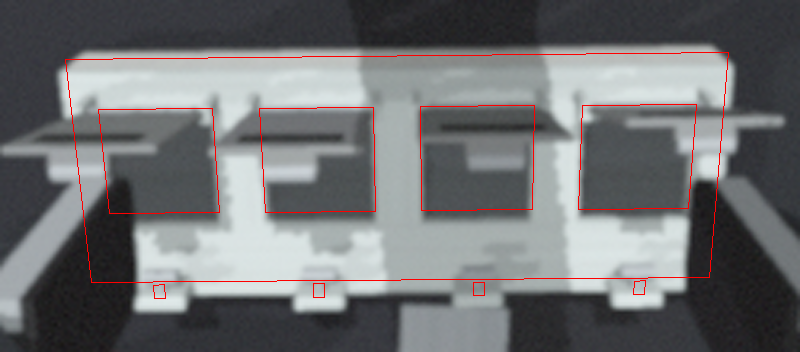

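The overlay puts the pockets 4–5 mm short of the real ones: with the visible front face and far pocket walls allowed for, the station is about 5 mm farther along x, and y matches. I'll pick cell B now and check the station again while carrying it.

```bash
python3 -c "
from h import *
go(460,153.8,130,5.3); go(460,153.8,5,5.3)"
```

```text
t1.7 row [0.0612 0.2101 0.4392] [ 0.0002 -0.0004 -0.0047] rows needed 5.9 w 85.4 at [499.6  51.7 349.5]
t1.7 row [0.061  0.21   0.6892] [ 0.0002 -0.0004 -0.0047] rows needed 8.7 w 85.4 at [499.6  51.7 349.5]
```

```bash
python3 -m jog '[[[0.015,0.05,0.05,0,0,0,-0.5],[0.03,0.1,0.12,0,0,-0.005,-0.5],[0.045,0.15,0.19,0,0,-0.005,-0.5],[0.061,0.21,0.26,0,0,-0.005,-0.5],[0.061,0.21,0.33,0,0,-0.005,-0.5],[0.061,0.21,0.4,0,0,-0.005,-0.5],[0.061,0.21,0.46,0,0,-0.005,-0.5],[0.061,0.21,0.5,0,0,-0.005,-0.5],[0.061,0.21,0.5,0,0,-0.005,-0.5],[0.061,0.21,0.5,0,0,-0.005,-0.5]]]' 40; python3 -c "
from h import *
go(460,153.8,5,5.3)"
```

```text
t: 2.53
tcp_pos: [459.1, 155.1, 99.4]
eef_rot: [-0.001, -0.048, 0.999, -0.0]
wrist_force: [0.0, 0.5, 0.9]
grip_width: 64.2
grasp_force: 0.0
t2.5 row [-0.002  -0.0027  0.1889] [-0.     -0.0015  0.0027] rows needed 2.3 w 64.2 at [459.1 155.1  99.4]
```

```bash
python3 -m jog '[[[-0.001,-0.003,0.06,0,0,0,-0.5],[-0.001,-0.003,0.11,0,0,0,-0.5],[-0.001,-0.003,0.15,0,0,0,-0.5],[-0.001,-0.003,0.175,0,0,0,-0.5],[-0.001,-0.003,0.188,0,0,0,-0.5],[-0.001,-0.003,0.188,0,0,0,-0.5],[-0.001,-0.003,0.188,0,0,0,-0.1],[-0.001,-0.003,0.188,0,0,0,0.2],[-0.001,-0.003,0.188,0,0,0,0.3],[-0.001,-0.003,0.188,0,0,0,0.3],[-0.001,-0.003,0.188,0,0,0,0.3],[-0.001,-0.003,0.188,0,0,0,0.3]]]' 40
```

```text
t: 3.53
tcp_pos: [462.1, 153.2, 7.5]
eef_rot: [0.001, -0.047, 0.999, 0.001]
wrist_force: [-1.7, -0.7, 7.1]
grip_width: 38.2
grasp_force: 39.2
```

```bash
python3 -m jog '[[[0,0,-0.03,0,0,0,0.3],[0,0,-0.08,0,0,0,0.3],[0,0,-0.15,0,0,0,0.3],[0,0,-0.22,0,0,0,0.3],[0,0,-0.3,0,0,0,0.3],[-0.03,0,-0.38,0,0,0,0.3],[-0.08,0,-0.42,0,0,0,0.3],[-0.12,-0.02,-0.44,0,0,0,0.3],[-0.12,-0.05,-0.44,0,0,0,0.3],[-0.12,-0.1,-0.44,0,0,0,0.3],[-0.12,-0.1,-0.44,0,0,0,0.3],[-0.12,-0.1,-0.44,0,0,0,0.3]]]'; python3 - <<'E'
from h import *
import time
snap('wrist','w2')
go(622,180,200,5.3)
S=fr((631.6,52.6),5.3)
print([S(0,127.5-85*i).round(1) for i in range(4)])
overlay('w2','o2',stpolys(S),(110,100,510,400),2)
E
```

```text
t: 4.53
tcp_pos: [525.5, 106.7, 226.8]
eef_rot: [0.001, -0.046, 0.999, -0.0]
wrist_force: [0.4, -1.5, -1.0]
grip_width: 37.9
grasp_force: 40.7
t4.6 row [-0.2059  0.1249  0.0533] [0.0003 0.0005 0.0006] rows needed 3.0 w 38.4 at [525.3 108.2 226.5]
[array([619.8, 179.6,   0. ]), array([627.7,  94.9,   0. ]), array([635.5,  10.3,   0. ]), array([643.4, -74.4,   0. ])]
```

View pics/o2.png

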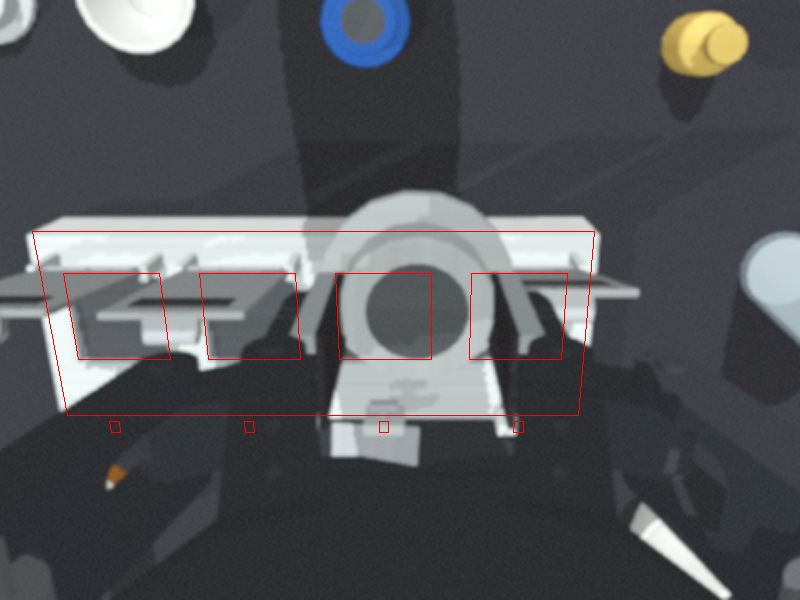

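```bash
python3 - <<'E'
from h import *
s=arm.state(); print(w('w2',318.5,255,s['tcp_pos'][2]+11.5), w('w2',318.5,255), s['tcp_pos'])
S=fr((633.5,52.3),5.3)
print([S(0,127.5-85*i).round(1) for i in range(4)])
P=S(0,42.5); print(P); go(P[0],P[1],150,5.3); go(P[0],P[1],36,5.3)
E
```

```text
[522.9 106.8 238. ] [521.9 106.7 240. ] [525.28778005 108.20500587 226.53938324]
[array([621.7, 179.3,   0. ]), array([629.6,  94.6,   0. ]), array([637.4,  10. ,   0. ]), array([645.3, -74.7,   0. ])]
[629.57425003  94.61829967   0.        ]
t4.6 row [-0.205  -0.0466  0.1532] [0.0003 0.0005 0.0006] rows needed 3.1 w 38.4 at [525.3 108.2 226.5]
t4.6 row [-0.2048 -0.0467  0.3812] [0.0003 0.0005 0.0006] rows needed 5.2 w 38.4 at [525.3 108.2 226.5]
```

```bash
python3 -m jog '[[[-0.05,-0.01,0.03,0,0,0,0.3],[-0.11,-0.025,0.06,0,0,0,0.3],[-0.16,-0.04,0.1,0,0,0,0.3],[-0.209,-0.045,0.14,0,0,0,0.3],[-0.209,-0.045,0.2,0,0,0,0.3],[-0.209,-0.045,0.26,0,0,0,0.3],[-0.209,-0.045,0.32,0,0,0,0.3],[-0.209,-0.045,0.34,0,0,0,0.3],[-0.209,-0.045,0.34,0,0,0,0.3],[-0.209,-0.045,0.34,0,0,0,0.3],[-0.209,-0.045,0.34,0,0,0,0.3],[-0.209,-0.045,0.34,0,0,0,0.3]]]'; python3 - <<'E'
from h import *
go(631.8,95.1,37.5,5.3)
E
```

```text
t: 5.58
tcp_pos: [633.2, 96.3, 58.1]
eef_rot: [0.002, -0.047, 0.999, 0.0]
wrist_force: [-0.5, -1.0, -1.1]
grip_width: 38.0
grasp_force: 40.7
t5.6 row [ 0.0031 -0.0022  0.0412] [0.0003 0.0024 0.0014] rows needed 0.5 w 38.0 at [633.2  96.3  58.1]
```

```bash
python3 -m jog '[[[0.003,-0.002,0.01,0,0,0,0.3],[0.003,-0.002,0.02,0,0,0,0.3],[0.003,-0.002,0.03,0,0,0,0.3],[0.003,-0.002,0.036,0,0,0,0.3],[0.003,-0.002,0.04,0,0,0,0.3],[0.003,-0.002,0.042,0,0,0,0.3],[0.003,-0.002,0.042,0,0,0,0.3],[0.003,-0.002,0.042,0,0,0,0.3]]]'; python3 - <<'E'
from h import *
print(arm.state()['wrist_force'])
go(631.8,95.1,37.5,5.3)
E
```

```text
t: 6.25
tcp_pos: [629.7, 94.6, 37.4]
eef_rot: [-0.001, -0.047, 0.999, 0.0]
wrist_force: [-11.0, -1.5, 27.9]
grip_width: 37.9
grasp_force: 43.4
[-11.00518123  -1.48501163  27.93811188]
t6.2 row [-0.0042  0.0005 -0.0001] [ 0.0004 -0.0009  0.0011] rows needed 0.1 w 37.9 at [629.7  94.6  37.4]
```

```bash
python3 -m jog '[[[0.0,0,-0.003,0,0,0,0.1],[0,0,-0.003,0,0,0,-0.3],[0,0,-0.003,0,0,0,-0.3],[0,0,-0.003,0,0,0,-0.3],[0,0,-0.003,0,0,0,-0.3],[0,0,-0.04,0,0,0,-0.3],[0,0,-0.1,0,0,0,-0.3],[0,0,-0.18,0,0,0,-0.3],[0.02,0,-0.26,0,0,0,-0.3],[0.06,0,-0.32,0,0,0,-0.3],[0.1,0,-0.34,0,0,0,-0.3],[0.1,0,-0.34,0,0,0,-0.3]]]'; python3 - <<'E'
from h import *
snap('wrist','w3')
s=arm.state();print(s['tcp_pos'],s['wrist_force'])
S=fr((633.5,52.3),5.3); C=S(0,42.5); t=np.linspace(0,6.28,40)
circ=lambda c,r,z:[(c[0]+r*np.cos(a),c[1]+r*np.sin(a),z) for a in t]
overlay('w3','o3',stpolys(S)+[circ(C,27,35),circ(C,20,49)],(110,120,510,370),2)
print(ring('w3',C,46,52,30), ring('w3',C,33,40,40))
P=cloud('w3').reshape(-1,3)
m=(np.hypot(*(P[:,:2]-C[:2]).T)<30)&(P[:,2]>44)&(P[:,2]<54);q=P[m];A=np.c_[q[:,:2]-C[:2],np.ones(len(q))];print(np.linalg.lstsq(A,q[:,2],rcond=None)[0])
E
```

```text
t: 7.25
tcp_pos: [579.3, 89.9, 207.9]
eef_rot: [0.001, -0.047, 0.999, 0.001]
wrist_force: [-0.0, 0.2, -0.1]
grip_width: 55.5
grasp_force: 0.0
[579.98068178  90.06069913 206.2501069 ] [-0.22754235  0.8525467  -0.16340656]
[627.9  94.9  19.9  49.8 801.  628.9  94.9] [ 629.6   94.6   40.    36.2 1124.   637.4   93.7]
[-7.38249931e-03  1.87378463e-03  4.98257320e+01]
```

View pics/o3.png

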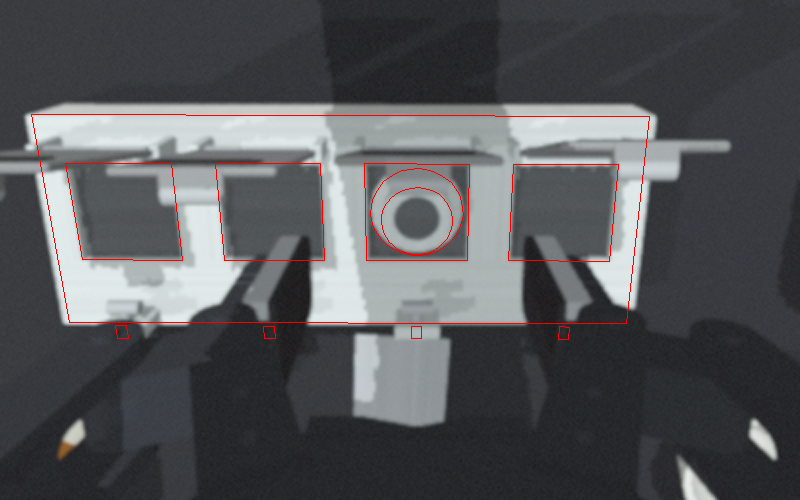

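Picture o3: the cell sits flat in pocket 1 (cap at 416,218, in the middle of its outline), and the station outline matches. Next is cell A.

```bash
python3 -c "
from h import *
go(455,-158.2,170,5.3)"
```

```text
t7.3 row [ 0.2959 -0.4707  0.0716] [0.0004 0.0012 0.0014] rows needed 6.7 w 55.7 at [580.   90.1 206.3]
```

```bash
python3 -m jog '[[[0.04,-0.05,0,0,0,0,-0.45],[0.08,-0.11,0,0,0,0,-0.45],[0.12,-0.17,0,0,0,0,-0.45],[0.16,-0.23,0,0,0,0,-0.45],[0.2,-0.29,0.02,0,0,0,-0.45],[0.24,-0.35,0.04,0,0,0,-0.45],[0.27,-0.42,0.06,0,0,0,-0.45],[0.295,-0.47,0.07,0,0,0,-0.45],[0.295,-0.47,0.07,0,0,0,-0.45],[0.295,-0.47,0.07,0,0,0,-0.45]]]'; python3 -c "
from h import *
snap('wrist','w4')
print(ring('w4',(455,-158),15,23,50))
go(455,-158.2,100,5.3);go(455,-158.2,5,5.3)"
```

```text
t: 8.13
tcp_pos: [454.9, -159.5, 168.7]
eef_rot: [-0.001, -0.045, 0.999, -0.0]
wrist_force: [0.4, 0.3, 0.4]
grip_width: 61.7
grasp_force: 0.0
[ 454.9 -158.8   20.    19.8 1091.   454.  -158.9]
t8.2 row [ 0.0016 -0.0004  0.1381] [ 0.0002 -0.0006  0.0007] rows needed 1.7 w 61.7 at [ 455.9 -157.9  169. ]
t8.2 row [ 0.0014 -0.0005  0.3281] [ 0.0002 -0.0006  0.0007] rows needed 3.9 w 61.7 at [ 455.9 -157.9  169. ]
```

```bash
python3 -m jog '[[[0.001,-0.001,0.07,0,0,0,-0.45],[0.001,-0.001,0.14,0,0,0,-0.45],[0.001,-0.001,0.21,0,0,0,-0.45],[0.001,-0.001,0.26,0,0,0,-0.45],[0.001,-0.001,0.3,0,0,0,-0.45],[0.001,-0.001,0.318,0,0,0,-0.45],[0.001,-0.001,0.324,0,0,0,-0.45],[0.001,-0.001,0.324,0,0,0,-0.1],[0.001,-0.001,0.324,0,0,0,0.2],[0.001,-0.001,0.324,0,0,0,0.3],[0.001,-0.001,0.324,0,0,0,0.3],[0.001,-0.001,0.324,0,0,0,0.3]]]' 40; python3 -m jog '[[[0,0,0,0,0,0,0.3],[0,0,-0.03,0,0,0,0.3],[0,0,-0.08,0,0,0,0.3],[0,0,-0.15,0,0,0,0.3],[0,0,-0.22,0,0,0,0.3],[0,0,-0.3,0,0,0,0.3],[0,0,-0.35,0,0,0,0.3],[-0.06,0.02,-0.37,0,0,0,0.3],[-0.12,0.05,-0.38,0,0,0,0.3],[-0.18,0.09,-0.38,0,0,0,0.3],[-0.18,0.09,-0.38,0,0,0,0.3],[-0.18,0.09,-0.38,0,0,0,0.3]]]'; python3 - <<'E'
from h import *
s=arm.state(); snap('wrist','w5'); p=s['tcp_pos']
print(ring('w5',(p[0],p[1]),p[2]+8,p[2]+16,30),p)
S=fr((633.5,52.3),5.3)
C=S(0,-42.5); go(C[0]+1,C[1],58,5.3)
C=S(0,-127.5); go(C[0]+1,C[1],58,5.3)
E
```

```text
t: 9.18
tcp_pos: [456.4, -158.5, 8.9]
eef_rot: [0.001, -0.047, 0.999, -0.0]
wrist_force: [-0.3, 1.0, 7.2]
grip_width: 37.7
grasp_force: 40.7
t: 10.18
tcp_pos: [541.7, -103.1, 197.9]
eef_rot: [0.0, -0.049, 0.999, 0.0]
wrist_force: [-0.3, -0.2, -1.5]
grip_width: 38.2
grasp_force: 40.4
[ 535.1 -103.8   29.2  208.7 4710.   538.4 -103.2] [ 541.69563198 -103.13234377  197.91399837]
t10.2 row [-0.2175  0.2098  0.2792] [-0.0001 -0.0004  0.0021] rows needed 4.9 w 37.7 at [ 540.3 -104.8  197.7]
t10.2 row [-0.2169  0.0398  0.2792] [-0.0001 -0.0004  0.0021] rows needed 4.3 w 37.7 at [ 540.3 -104.8  197.7]
```

```bash
python3 -m jog '[[[-0.05,0.01,0.01,0,0,0.002,0.3],[-0.11,0.02,0.02,0,0,0.002,0.3],[-0.16,0.03,0.05,0,0,0.002,0.3],[-0.2175,0.04,0.1,0,0,0.002,0.3],[-0.2175,0.04,0.16,0,0,0.002,0.3],[-0.2175,0.04,0.22,0,0,0.002,0.3],[-0.2175,0.04,0.26,0,0,0.002,0.3],[-0.2175,0.04,0.279,0,0,0.002,0.3],[-0.2175,0.04,0.279,0,0,0.002,0.3],[-0.2175,0.04,0.279,0,0,0.002,0.3],[-0.2175,0.04,0.279,0,0,0.002,0.3],[-0.2175,0.04,0.279,0,0,0.002,0.3]]]'; python3 - <<'E'
from h import *
S=fr((633.5,52.3),5.3)
C=S(0,-127.5); print(C,arm.state()['wrist_force']);go(C[0]+1.5,C[1],38.7,5.3)
E
```

```text
t: 11.23
tcp_pos: [648.2, -75.4, 60.3]
eef_rot: [0.002, -0.046, 0.999, -0.0]
wrist_force: [-0.1, 0.1, -0.7]
grip_width: 37.8
grasp_force: 40.4
[645.2772499  -74.65489902   0.        ] [-0.11955043  0.05639653 -0.73569955]
t11.2 row [0.0029 0.0017 0.0432] [-0.0004  0.002  -0.0009] rows needed 0.5 w 37.8 at [648.2 -75.4  60.3]
```

```bash
python3 -m jog '[[[0.003,0.001,0.01,0,0,0,0.3],[0.003,0.001,0.02,0,0,0,0.3],[0.003,0.001,0.03,0,0,0,0.3],[0.003,0.001,0.038,0,0,0,0.3],[0.003,0.001,0.043,0,0,0,0.3],[0.003,0.001,0.043,0,0,0,0.3],[0.003,0.001,0.043,0,0,0,0.3]]]'
```

```text
t: 11.82
tcp_pos: [645.1, -74.4, 38.8]
eef_rot: [-0.001, -0.046, 0.999, 0.0]
wrist_force: [-8.9, 1.2, 21.3]
grip_width: 38.0
grasp_force: 42.4
```

```bash
python3 -m jog '[[[0,0,-0.003,0,0,0,0.1],[0,0,-0.003,0,0,0,-0.3],[0,0,-0.003,0,0,0,-0.3],[0,0,-0.003,0,0,0,-0.3],[0,0,-0.003,0,0,0,-0.3],[0,0,-0.04,0,0,0,-0.3],[0,0,-0.1,0,0,0,-0.3],[0,0,-0.18,0,0,0,-0.3],[0.02,0,-0.26,0,0,0,-0.3],[0.06,0,-0.32,0,0,0,-0.3],[0.1,0,-0.34,0,0,0,-0.3],[0.1,0,-0.34,0,0,0,-0.3]]]'; python3 - <<'E'
from h import *
snap('wrist','w6')
S=fr((633.5,52.3),5.3)
P=cloud('w6').reshape(-1,3)
for y in(-127.5,42.5):
    C=S(0,y); print(C,ring('w6',C,46,52,30))
    m=(np.hypot(*(P[:,:2]-C[:2]).T)<30)&(P[:,2]>44)&(P[:,2]<54);q=P[m];A=np.c_[q[:,:2]-C[:2],np.ones(len(q))];print(np.linalg.lstsq(A,q[:,2],rcond=None)[0].round(3))
C=S(-102,-127.5); go(C[0],C[1],190,5.3)
E
```

```text
t: 12.82
tcp_pos: [594.5, -80.6, 210.1]
eef_rot: [0.002, -0.045, 0.999, -0.0]
wrist_force: [0.5, -0.4, 0.1]
grip_width: 55.2
grasp_force: 0.0
[645.2772499  -74.65489902   0.        ] [644.  -74.3  19.8  49.8 716.  646.4 -74.1]
[-7.0000e-03  4.0000e-03  4.9839e+01]
[629.57425003  94.61829967   0.        ] [627.4  94.8  20.4  49.5 940.  626.7  93.5]
[1.7000e-02 3.1000e-02 4.9465e+01]
t12.9 row [0.1035 0.0007 0.0365] [-0.0001  0.0014 -0.0014] rows needed 1.3 w 55.5 at [595.2 -79.8 208.4]
```

```bash
python3 -m jog '[[[0.05,0,0,0,0.001,0,1],[0.1035,0.001,0.01,0,0.001,0,1],[0.1035,0.001,0.06,0,0.001,0,1],[0.1035,0.001,0.11,0,0.001,0,1],[0.1035,0.001,0.15,0,0.001,0,1],[0.1035,0.001,0.163,0,0.001,0,1],[0.1035,0.001,0.163,0,0.001,0,1],[0.1035,0.001,0.163,0,0.001,0,1],[0.1035,0.001,0.163,0,0.001,0,1],[0.1035,0.001,0.163,0,0.001,0,1]]]'; python3 - <<'E'
from h import *
S=fr((633.5,52.3),5.3)
C=S(-102,-127.5); go(C[0],C[1],126,5.3); print(arm.state()['wrist_force'])
E
```

```text
t: 13.7
tcp_pos: [545.1, -83.5, 126.4]
eef_rot: [0.0, -0.046, 0.999, -0.0]
wrist_force: [0.1, 0.1, 0.3]
grip_width: 0.2
grasp_force: 0.0
t13.7 row [ 0.0029 -0.0009  0.0008] [-0.0002  0.0003 -0.0006] rows needed 0.0 w 0.2 at [545.1 -83.5 126.4]
[0.1361418  0.05514324 0.27976819]
```

```bash
python3 -m jog '[[[-0.035,0,0,0,0,0,1],[-0.06,0,-0.005,0,0,0,1],[-0.088,0,-0.012,0,0,0,1],[-0.115,0,-0.01,0,0,0,1],[-0.14,0,-0.005,0,0,0,1],[-0.165,0,0.005,0,0,0,1],[-0.188,0,0.018,0,0,0,1],[-0.216,0,0.046,0,0,0,1],[-0.236,0,0.08,0,0,0,1],[-0.248,0,0.106,0,0,0,1],[-0.26,0,0.118,0,0,0,1],[-0.26,0,0.118,0,0,0,1]]]'; python3 - <<'E'
from h import *
S=fr((633.5,52.3),5.3)
C=S(30,-127.5); go(C[0],C[1],58,5.3); print(arm.state()['wrist_force'])
E
```

```text
t: 14.7
tcp_pos: [673.0, -71.5, 65.5]
eef_rot: [-0.002, -0.046, 0.999, 0.0]
wrist_force: [-0.3, 0.6, -0.5]
grip_width: -0.2
grasp_force: 0.0
t14.7 row [-0.0042 -0.0012  0.015 ] [ 0.0001 -0.0024 -0.0006] rows needed 0.2 w -0.2 at [673.  -71.5  65.5]
[-0.27252791  0.5636874  -0.46321157]
```

```bash
python3 -m jog '[[[-0.003,0,0.005,0,0,0,1],[-0.003,0,0.009,0,0,0,1],[-0.003,0,0.012,0,0,0,1],[-0.003,0,0.014,0,0,0,1],[-0.003,0,0.014,0,0,0,1]]]'; python3 -m jog '[[[0,0,0.002,0,0,0,1],[0,0,0.004,0,0,0,1],[0,0,0.004,0,0,0,1]]]'
```

```text
t: 15.12
tcp_pos: [675.3, -71.2, 59.5]
eef_rot: [-0.0, -0.046, 0.999, 0.0]
wrist_force: [0.3, 0.5, 1.1]
grip_width: -0.1
grasp_force: 0.5
t: 15.37
tcp_pos: [675.2, -71.3, 58.0]
eef_rot: [-0.0, -0.046, 0.999, 0.0]
wrist_force: [-1.8, 0.5, 6.4]
grip_width: -0.0
grasp_force: 3.4
```

```bash
python3 -m jog '[[[0,0,0.002,0,0,0,1],[0,0,0.004,0,0,0,1],[0,0,0.004,0,0,0,1]]]';python3 -m jog '[[[0,0,0.002,0,0,0,1],[0,0,0.004,0,0,0,1],[0,0,0.004,0,0,0,1]]]'
```

```text
t: 15.62
tcp_pos: [675.3, -71.4, 57.8]
eef_rot: [-0.0, -0.046, 0.999, 0.0]
wrist_force: [-7.0, 1.9, 20.3]
grip_width: 0.0
grasp_force: 9.9
t: 15.87
tcp_pos: [675.4, -71.4, 57.5]
eef_rot: [-0.0, -0.046, 0.999, 0.0]
wrist_force: [-12.1, 2.4, 31.9]
grip_width: 0.1
grasp_force: 16.2
```

```bash
python3 -c "
from h import *
S=fr((633.5,52.3),5.3)
C=S(-102,-42.5); go(C[0],C[1],200,5.3);go(C[0],C[1],126,5.3)"
```

```text
t15.9 row [ 0.265   0.169  -0.2846] [ 0.0006 -0.0006 -0.0009] rows needed 5.1 w 0.1 at [675.4 -71.4  57.5]
t15.9 row [ 0.2649  0.1689 -0.1366] [ 0.0006 -0.0006 -0.0009] rows needed 4.1 w 0.1 at [675.4 -71.4  57.5]
```

```bash
python3 -m jog '[[[0,0,-0.06,0,0,0,1],[0,0,-0.14,0,0,0,1],[0,0,-0.22,0,0,0,1],[0.05,0.03,-0.28,0,0,0,1],[0.11,0.07,-0.28,0,0,0,1],[0.17,0.11,-0.28,0,0,0,1],[0.23,0.15,-0.28,0,0,0,1],[0.265,0.169,-0.26,0,0,0,1],[0.265,0.169,-0.2,0,0,0,1],[0.265,0.169,-0.145,0,0,0,1],[0.265,0.169,-0.145,0,0,0,1],[0.265,0.169,-0.145,0,0,0,1]]]'; python3 - <<'E'
from h import *
snap('wrist','w7')
S=fr((633.5,52.3),5.3)
P=cloud('w7').reshape(-1,3); C=S(0,-127.5); m=np.hypot(*(P[:,:2]-C[:2]).T)<25
q=P[m];print(len(q), np.nanpercentile(q[:,2],[5,50,95]))
C=S(-102,-42.5); go(C[0],C[1],126,5.3)
E
```

```text
t: 16.87
tcp_pos: [534.3, 0.4, 125.2]
eef_rot: [-0.002, -0.046, 0.999, -0.0]
wrist_force: [-0.4, -0.4, 0.1]
grip_width: 0.2
grasp_force: 0.0
275 [57.61943926 58.5582604  59.55512182]
t16.9 row [-0.0004  0.0005  0.0008] [-0.0002 -0.0011 -0.001 ] rows needed 0.0 w -0.1 at [5.357e+02 3.000e-01 1.264e+02]
```

```bash
python3 -m jog '[[[-0.035,0,0,0,0,0,1],[-0.063,0,-0.005,0,0,0,1],[-0.09,0,-0.012,0,0,0,1],[-0.118,0,-0.01,0,0,0,1],[-0.143,0,-0.005,0,0,0,1],[-0.168,0,0.005,0,0,0,1],[-0.19,0,0.018,0,0,0,1],[-0.218,0,0.046,0,0,0,1],[-0.238,0,0.08,0,0,0,1],[-0.25,0,0.106,0,0,0,1],[-0.264,0,0.12,0,0,0,1],[-0.264,0,0.126,0,0,0,1]]]'; python3 -m jog '[[[0,0,0.005,0,0,0,1],[0,0,0.008,0,0,0,1],[0,0,0.011,0,0,0,1],[0,0,0.014,0,0,0,1],[0,0,0.016,0,0,0,1],[0,0,0.016,0,0,0,1]]]'
```

```text
t: 17.92
tcp_pos: [667.8, 12.4, 63.2]
eef_rot: [-0.001, -0.046, 0.999, -0.0]
wrist_force: [-0.4, -0.2, -0.4]
grip_width: 0.4
grasp_force: 0.0
t: 18.42
tcp_pos: [667.8, 12.6, 57.8]
eef_rot: [0.0, -0.046, 0.999, 0.0]
wrist_force: [-6.2, 0.9, 18.1]
grip_width: -0.0
grasp_force: 9.0
```

```bash
python3 -m jog '[[[0,0,-0.06,0,0,0,1],[0,0,-0.14,0,0,0,1],[0,0,-0.22,0,0,0,1],[0.05,0.03,-0.28,0,0,0,1],[0.11,0.07,-0.28,0,0,0,1],[0.17,0.11,-0.28,0,0,0,1],[0.23,0.15,-0.28,0,0,0,1],[0.265,0.17,-0.26,0,0,0,1],[0.265,0.17,-0.2,0,0,0,1],[0.265,0.17,-0.142,0,0,0,1],[0.265,0.17,-0.142,0,0,0,1],[0.265,0.17,-0.142,0,0,0,1]]]'; python3 - <<'E'
from h import *
snap('wrist','w8')
S=fr((633.5,52.3),5.3)
P=cloud('w8').reshape(-1,3); C=S(0,-42.5); m=np.hypot(*(P[:,:2]-C[:2]).T)<25
q=P[m];print(len(q), np.nanpercentile(q[:,2],[5,50,95]))
C=S(-102,42.5); go(C[0],C[1],126,5.3)
E
```

```text
t: 19.42
tcp_pos: [526.2, 85.0, 125.6]
eef_rot: [-0.002, -0.046, 0.999, -0.0]
wrist_force: [0.3, 0.4, 0.0]
grip_width: 0.1
grasp_force: 0.0
276 [57.78131249 58.64439232 59.4593321 ]
t19.5 row [-0.0008  0.0002  0.0015] [-0.0001 -0.0007 -0.001 ] rows needed 0.0 w 0.2 at [527.6  85.1 126.8]
```

```bash
python3 -m jog '[[[-0.035,0,0,0,0,0,1],[-0.063,0,-0.005,0,0,0,1],[-0.09,0,-0.012,0,0,0,1],[-0.118,0,-0.01,0,0,0,1],[-0.143,0,-0.005,0,0,0,1],[-0.168,0,0.005,0,0,0,1],[-0.19,0,0.018,0,0,0,1],[-0.218,0,0.046,0,0,0,1],[-0.238,0,0.08,0,0,0,1],[-0.25,0,0.106,0,0,0,1],[-0.264,0,0.12,0,0,0,1],[-0.264,0,0.126,0,0,0,1]]]'; python3 -m jog '[[[0,0,0.005,0,0,0,1],[0,0,0.008,0,0,0,1],[0,0,0.011,0,0,0,1],[0,0,0.014,0,0,0,1],[0,0,0.017,0,0,0,1],[0,0,0.017,0,0,0,1]]]';  python3 -m jog '[[[0,0,-0.06,0,0,0,1],[0,0,-0.14,0,0,0,1],[0,0,-0.22,0,0,0,1],[0.05,0.03,-0.28,0,0,0,1],[0.11,0.07,-0.28,0,0,0,1],[0.17,0.11,-0.28,0,0,0,1],[0.23,0.15,-0.28,0,0,0,1],[0.265,0.17,-0.26,0,0,0,1],[0.265,0.17,-0.2,0,0,0,1],[0.265,0.17,-0.142,0,0,0,1],[0.265,0.17,-0.142,0,0,0,1],[0.265,0.17,-0.142,0,0,0,1]]]'; python3 - <<'E'
from h import *
snap('wrist','w9')
S=fr((633.5,52.3),5.3)
P=cloud('w9').reshape(-1,3); C=S(0,42.5); m=np.hypot(*(P[:,:2]-C[:2]).T)<25
q=P[m];print(len(q), np.nanpercentile(q[:,2],[5,50,95]))
C=S(-102,127.5); go(C[0],C[1],126,5.3)
E
```

```text
t: 20.47
tcp_pos: [659.6, 97.2, 63.4]
eef_rot: [-0.001, -0.046, 0.999, -0.0]
wrist_force: [-0.1, -0.6, -0.2]
grip_width: 0.1
grasp_force: 0.0
t: 20.97
tcp_pos: [659.7, 97.3, 57.7]
eef_rot: [0.0, -0.046, 0.999, 0.0]
wrist_force: [-6.2, -1.2, 20.7]
grip_width: 0.0
grasp_force: 10.6
t: 21.97
tcp_pos: [517.9, 169.4, 124.9]
eef_rot: [-0.002, -0.046, 0.999, -0.001]
wrist_force: [0.0, 0.8, -1.3]
grip_width: -0.3
grasp_force: 0.0
275 [57.6036119  58.61739938 59.63110232]
t22.0 row [-0.0017  0.0001  0.0004] [-0.0001 -0.0007 -0.001 ] rows needed 0.0 w -0.1 at [519.3 169.7 126.2]
```

```bash
python3 -m jog '[[[-0.035,0,0,0,0,0,1],[-0.063,0,-0.005,0,0,0,1],[-0.09,0,-0.012,0,0,0,1],[-0.118,0,-0.01,0,0,0,1],[-0.143,0,-0.005,0,0,0,1],[-0.168,0,0.005,0,0,0,1],[-0.19,0,0.018,0,0,0,1],[-0.218,0,0.046,0,0,0,1],[-0.238,0,0.08,0,0,0,1],[-0.25,0,0.106,0,0,0,1],[-0.264,0,0.12,0,0,0,1],[-0.264,0,0.126,0,0,0,1]]]'; python3 -m jog '[[[0,0,0.005,0,0,0,1],[0,0,0.008,0,0,0,1],[0,0,0.011,0,0,0,1],[0,0,0.014,0,0,0,1],[0,0,0.017,0,0,0,1],[0,0,0.017,0,0,0,1]]]';  python3 -m jog '[[[0,0,-0.06,0,0,0,1],[0,0,-0.14,0,0,0,1],[0,0,-0.22,0,0,0,1],[0.05,-0.05,-0.28,0,0,0,1],[0.1,-0.11,-0.35,0,0,0,1],[0.15,-0.17,-0.4,0,0,0,1],[0.2,-0.23,-0.45,0,0,0,1],[0.23,-0.3,-0.48,0,0,0,1],[0.25,-0.37,-0.5,0,0,0,1],[0.26,-0.44,-0.5,0,0,0,1],[0.26,-0.51,-0.5,0,0,0,1],[0.26,-0.58,-0.5,0,0,0,1]]]'; python3 - <<'E'
from h import *
go(470,-250,310,-5)
E
```

```text
t: 23.02
tcp_pos: [651.4, 181.8, 62.9]
eef_rot: [-0.0, -0.045, 0.999, 0.0]
wrist_force: [-0.0, -0.1, -0.1]
grip_width: -0.0
grasp_force: 0.0
t: 23.52
tcp_pos: [651.4, 182.0, 57.6]
eef_rot: [0.0, -0.046, 0.999, 0.0]
wrist_force: [-7.0, -2.5, 22.6]
grip_width: 0.1
grasp_force: 11.5
t: 24.52
tcp_pos: [546.9, -120.8, 305.5]
eef_rot: [0.001, -0.046, 0.999, 0.0]
wrist_force: [0.6, -0.1, 0.5]
grip_width: -0.2
grasp_force: 0.0
t24.5 row [ 0.1768 -0.2432 -0.0092] [1.000e-04 7.000e-04 1.137e-01] rows needed 3.6 w -0.2 at [ 546.9 -120.8  305.5]
```

```bash
python3 -m jog '[[[0.04,-0.05,0,0,0,0.03,1],[0.09,-0.12,0,0,0,0.06,1],[0.14,-0.19,0,0,0,0.09,1],[0.176,-0.243,-0.009,0,0,0.114,1],[0.176,-0.243,-0.009,0,0,0.114,1],[0.176,-0.243,-0.009,0,0,0.114,1]]]'; python3 - <<'E'
from h import *
snap('scene','sc2'); snap('wrist','w10')
S=fr((633.5,52.3),5.3)
for f in('sc2','w10'):
  P=cloud(f).reshape(-1,3)
  for i in range(4):
    C=S(0,127.5-85*i); m=np.hypot(*(P[:,:2]-C[:2]).T)<25
    q=P[m];print(len(q), np.nanpercentile(q[:,2],[5,50,95]) if len(q) else '')
k=(529.8,-336.9); Q=fr(k,-5.35)
L=[[Q(a,42+b,44) for a,b in((-10,-10),(10,-10),(10,10),(-10,10))],[Q(a,b,44) for a,b in((-16,-6.5),(16,-6.5),(16,6.5),(-16,6.5))],[Q(11*np.cos(t),-42+11*np.sin(t),44) for t in np.linspace(0,6.2,20)],[Q(-56,-66,56),Q(-56,66,56)]]
overlay('w10','o10',L,(200,50,520,290),2.5)
go(470,-250,310,-5)
E
```

```text
t: 25.02
tcp_pos: [469.8, -249.8, 309.3]
eef_rot: [-0.0, 0.046, 0.999, -0.0]
wrist_force: [0.6, 1.2, 0.7]
grip_width: 0.2
grasp_force: 0.0
304 [-752.54616143   32.6424983    60.81503867]
297 [-751.80485964   39.09120651   60.78368179]
315 [-752.21443807   56.27677061   60.91209552]
203 [35.41198929 58.61095417 60.80821665]
1007 [30.49166652 57.7971928  59.18725857]
858 [35.60197419 58.10794181 59.41191248]
808 [32.11795871 58.27521199 59.43427063]
748 [57.29711945 58.49415519 59.69096222]
t25.1 row [ 0.0025 -0.0069 -0.0027] [ 0.0004 -0.0005  0.0006] rows needed 0.1 w -0.2 at [ 471.5 -246.7  308.7]
```

View pics/w10.png

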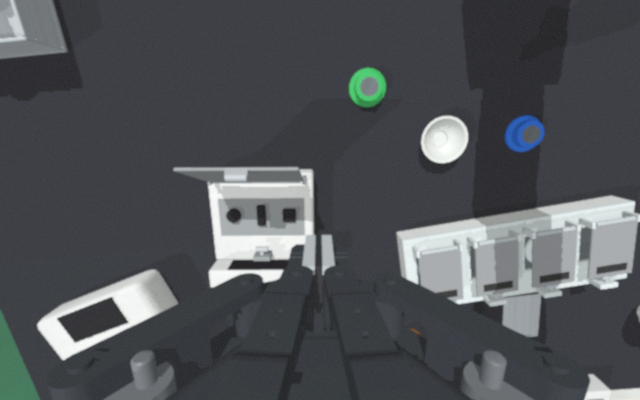

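All four covers lie flat. The keys show at (234,215), (261,215) and (289,215), and I'll check them against the model in an enlarged crop.

View pics/o10.png

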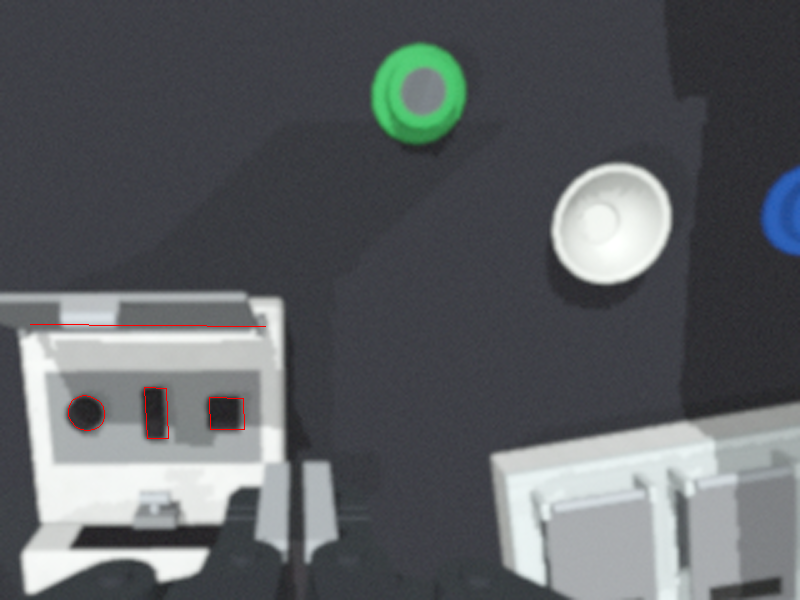

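```bash
python3 -c "
from h import *
Q=fr((529.8,-336.9),-5.35)
C=Q(0,42);print(C); go(C[0],C[1],80,-5.35)"
```

```text
[ 533.71605841 -295.08296416    0.        ]
t25.1 row [-0.1326 -0.086   0.4572] [ 0.0004 -0.0005  0.0045] rows needed 5.8 w -0.2 at [ 471.5 -246.7  308.7]
```

```bash
python3 -m jog '[[[-0.04,-0.02,0.05,0,0,0.003,1],[-0.08,-0.05,0.1,0,0,0.003,1],[-0.132,-0.082,0.16,0,0,0.003,1],[-0.132,-0.082,0.23,0,0,0.003,1],[-0.132,-0.082,0.3,0,0,0.003,1],[-0.132,-0.082,0.37,0,0,0.003,1],[-0.132,-0.082,0.42,0,0,0.003,1],[-0.132,-0.082,0.457,0,0,0.003,1],[-0.132,-0.082,0.457,0,0,0.003,1],[-0.132,-0.082,0.457,0,0,0.003,1],[-0.132,-0.082,0.457,0,0,0.003,1],[-0.132,-0.082,0.457,0,0,0.003,1]]]'; python3 -c "
from h import *
Q=fr((529.8,-336.9),-5.35)
C=Q(0,42);go(C[0],C[1],46,-5.35)"
```

```text
t: 26.12
tcp_pos: [534.3, -294.5, 81.6]
eef_rot: [0.001, 0.046, 0.999, -0.001]
wrist_force: [0.1, -0.1, 0.6]
grip_width: -0.3
grasp_force: 0.0
t26.1 row [ 0.0012 -0.0013  0.0712] [-0.0006  0.0008  0.0012] rows needed 0.9 w -0.3 at [ 534.3 -294.5   81.6]
```

```bash
python3 -m jog '[[[0.001,-0.001,0.04,0,0,0,1],[0.001,-0.001,0.06,0,0,0,1],[0.001,-0.001,0.07,0,0,0,1],[0.001,-0.001,0.076,0,0,0,1],[0.001,-0.001,0.081,0,0,0,1],[0.001,-0.001,0.085,0,0,0,1],[0.001,-0.001,0.088,0,0,0,1],[0.001,-0.001,0.088,0,0,0,1],[0.001,-0.001,0.088,0,0,0,1]]]'
```

```text
t: 26.87
tcp_pos: [532.2, -294.4, 38.7]
eef_rot: [-0.001, 0.046, 0.999, 0.001]
wrist_force: [-8.4, 7.1, 26.4]
grip_width: -0.1
grasp_force: 13.2
```

```bash
python3 -m jog '[[[0,0,-0.015,0,0,0,1],[0,0,-0.05,0,0,0,1],[0,-0.04,-0.05,0,0,0,1],[0,-0.084,-0.05,0,0,0,1],[0,-0.084,-0.05,0,0,0,1],[0,-0.084,-0.05,0,0,0,1],[0,-0.084,-0.05,0,0,0,1],[0,-0.084,-0.05,0,0,0,1]]]';  python3 -c "
from h import *
Q=fr((529.8,-336.9),-5.35)
C=Q(0,0);go(C[0],C[1],38,-5.35)"
```

```text
t: 27.53
tcp_pos: [528.9, -335.5, 60.8]
eef_rot: [-0.001, 0.046, 0.999, 0.0]
wrist_force: [-0.0, 0.6, -1.5]
grip_width: 0.3
grasp_force: 0.0
t27.5 row [-0.0022 -0.0027  0.0456] [ 0.0003 -0.0009  0.0014] rows needed 0.5 w 0.3 at [ 528.9 -335.5   60.8]
```

```bash
python3 -m jog '[[[-0.001,-0.002,0.015,0,0,0,1],[-0.001,-0.002,0.03,0,0,0,1],[-0.001,-0.002,0.036,0,0,0,1],[-0.001,-0.002,0.041,0,0,0,1],[-0.001,-0.002,0.045,0,0,0,1],[-0.001,-0.002,0.048,0,0,0,1],[-0.001,-0.002,0.048,0,0,0,1],[-0.001,-0.002,0.048,0,0,0,1]]]'; python3 -m jog '[[[0,0,-0.015,0,0,0,1],[0,0,-0.05,0,0,0,1],[0,-0.04,-0.05,0,0,0,1],[0,-0.084,-0.05,0,0,0,1],[0,-0.084,-0.05,0,0,0,1],[0,-0.084,-0.05,0,0,0,1],[0,-0.084,-0.05,0,0,0,1],[0,-0.084,-0.05,0,0,0,1]]]';  python3 -c "
from h import *
Q=fr((529.8,-336.9),-5.35)
C=Q(0,-42);go(C[0],C[1],38,-5.35)"
```

```text
t: 28.2
tcp_pos: [528.9, -337.0, 38.8]
eef_rot: [-0.001, 0.046, 0.999, 0.001]
wrist_force: [-5.4, 6.5, 22.7]
grip_width: 0.4
grasp_force: 11.0
t: 28.87
tcp_pos: [525.2, -378.1, 61.4]
eef_rot: [-0.001, 0.046, 0.999, 0.001]
wrist_force: [-0.9, -0.4, -0.3]
grip_width: -0.1
grasp_force: 0.0
t28.9 row [-0.0016 -0.0011  0.0468] [ 0.0006 -0.0013  0.0014] rows needed 0.6 w -0.1 at [ 525.2 -378.1   61.4]
```

```bash
python3 -m jog '[[[-0.001,-0.001,0.015,0,0,0,1],[-0.001,-0.001,0.03,0,0,0,1],[-0.001,-0.001,0.037,0,0,0,1],[-0.001,-0.001,0.042,0,0,0,1],[-0.001,-0.001,0.046,0,0,0,1],[-0.001,-0.001,0.049,0,0,0,1],[-0.001,-0.001,0.049,0,0,0,1],[-0.001,-0.001,0.049,0,0,0,1]]]'; python3 -m jog '[[[0,0,-0.02,0,0,0,1],[0,0,-0.08,0,0,0,1],[0,0.01,-0.16,0,0,0,1],[0,0.03,-0.24,0,0,0,1],[0,0.06,-0.32,0,0,0,1],[0.06,0.084,-0.37,0,0,0,1],[0.12,0.084,-0.38,0,0,0,1],[0.19,0.084,-0.38,0,0,0,1],[0.26,0.084,-0.38,0,0,0,1],[0.26,0.084,-0.38,0,0,0,1],[0.26,0.084,-0.38,0,0,0,1]]]';  python3 -c "
from h import *
Q=fr((529.8,-336.9),-5.35)
C=Q(-131,0);go(C[0],C[1],136,-5.35)
snap('wrist','w11')
P=cloud('w11').reshape(-1,3);m=(P[:,2]>100)&(P[:,2]<165)&(np.hypot(P[:,0]-450,P[:,1]+335)<80);q=P[m];print(m.sum(),q.min(0),q.max(0))"
```

```text
t: 29.53
tcp_pos: [525.4, -379.1, 39.0]
eef_rot: [-0.001, 0.046, 0.999, 0.001]
wrist_force: [-5.0, 6.8, 17.4]
grip_width: -0.1
grasp_force: 8.7
t: 30.45
tcp_pos: [398.2, -326.4, 227.8]
eef_rot: [-0.001, 0.048, 0.999, 0.0]
wrist_force: [1.0, 0.8, 0.3]
grip_width: -0.0
grasp_force: 0.0
t30.4 row [-0.0022  0.0036  0.1837] [ 0.0001 -0.0009 -0.0011] rows needed 2.2 w -0.0 at [ 398.2 -326.4  227.8]
1089 [ 436.16302763 -397.51362924  100.04106142] [ 463.84321599 -266.60795122  155.10094248]
```

```bash
python3 -m jog '[[[-0.002,0.003,0.05,0,0,0,1],[-0.002,0.003,0.11,0,0,0,1],[-0.002,0.003,0.16,0,0,0,1],[-0.002,0.003,0.184,0,0,0,1],[-0.002,0.003,0.184,0,0,0,1],[-0.002,0.003,0.184,0,0,0,1],[-0.002,0.003,0.184,0,0,0,1]]]'; python3 -c "
from h import *
Q=fr((529.8,-336.9),-5.35)
C=Q(-131,0);go(C[0],C[1],136,-5.35)"
```

```text
t: 31.08
tcp_pos: [402.3, -325.5, 136.4]
eef_rot: [-0.0, 0.046, 0.999, -0.001]
wrist_force: [0.0, -0.3, 0.8]
grip_width: 0.2
grasp_force: 0.0
t31.1 row [0.0061 0.001  0.0008] [-0.0008 -0.      0.001 ] rows needed 0.1 w 0.2 at [ 402.3 -325.5  136.4]
```

```bash
python3 -m jog '[[[-0.054,0,-0.002,0,0,0,1],[-0.084,0,-0.01,0,0,0,1],[-0.114,0,-0.016,0,0,0,1],[-0.144,0,-0.014,0,0,0,1],[-0.174,0,-0.008,0,0,0,1],[-0.202,0,0.004,0,0,0,1],[-0.229,0,0.02,0,0,0,1],[-0.262,0,0.052,0,0,0,1],[-0.284,0,0.092,0,0,0,1],[-0.294,0,0.122,0,0,0,1],[-0.312,0,0.14,0,0,0,1],[-0.314,0,0.144,0,0,0,1]]]'; python3 -m jog '[[[0,0,0.005,0,0,0,1],[0,0,0.008,0,0,0,1],[0,0,0.011,0,0,0,1],[0,0,0.014,0,0,0,1],[0,0,0.017,0,0,0,1],[0,0,0.018,0,0,0,1],[0,0,0.018,0,0,0,1]]]'
```

```text
t: 32.08
tcp_pos: [558.4, -339.0, 62.9]
eef_rot: [-0.001, 0.046, 0.999, -0.0]
wrist_force: [-0.0, -0.0, 0.7]
grip_width: 0.2
grasp_force: 0.0
t: 32.67
tcp_pos: [558.0, -339.9, 57.7]
eef_rot: [0.0, 0.046, 0.999, -0.0]
wrist_force: [-6.0, 3.8, 21.2]
grip_width: 0.0
grasp_force: 10.7
```

Now I'll retreat and check everything.

```bash
python3 -m jog '[[[0,0,-0.04,0,0,0,1],[0,0,-0.1,0,0,0,1],[0,0,-0.18,0,0,0,1],[0.04,0.04,-0.26,0,0,0,1],[0.1,0.1,-0.34,0,0,0,1],[0.15,0.16,-0.42,0,0,0,1],[0.2,0.22,-0.5,0,0,0,1],[0.25,0.28,-0.55,0,0,0,1],[0.25,0.33,-0.58,0,0,0,1],[0.25,0.36,-0.58,0,0,0,1],[0.25,0.36,-0.58,0,0,0,1],[0.25,0.36,-0.58,0,0,0,1]]]'; python3 - <<'E'
from h import *
snap('wrist','w12'); snap('side','sd2')
S=fr((633.5,52.3),5.3);Q=fr((529.8,-336.9),-5.35)
P=cloud('w12').reshape(-1,3)
for C in [S(10,127.5-85*i) for i in range(4)]+[Q(0,0),Q(0,40),Q(0,-40)]:
    m=np.hypot(*(P[:,:2]-C[:2]).T)<20; q=P[m];print(m.sum(), np.nanpercentile(q[:,2],[5,50,95]).round(1) if m.sum() else '')
a=cv2.imread('pics/w12.png');b=cv2.imread('pics/sd2.png')[60:380,120:500]
cv2.imwrite('pics/f.png',np.vstack([cv2.resize(a,(480,300)),cv2.resize(b,(356,300)) if 0 else cv2.copyMakeBorder(cv2.resize(b,(356,300)),0,0,0,124,0)]))
E
```

```text
t: 33.67
tcp_pos: [450.4, -145.8, 346.7]
eef_rot: [0.002, 0.044, 0.999, 0.001]
wrist_force: [-0.3, -0.2, 0.7]
grip_width: 0.2
grasp_force: 0.0
432 [56.5 58.2 59.6]
410 [57.2 58.4 59.7]
371 [57.1 58.4 59.7]
89 [57.6 58.5 59.9]
459 [57.6 58.9 60. ]
465 [57.5 58.7 60.1]
461 [57.5 58.8 60.1]
```

View pics/f.png

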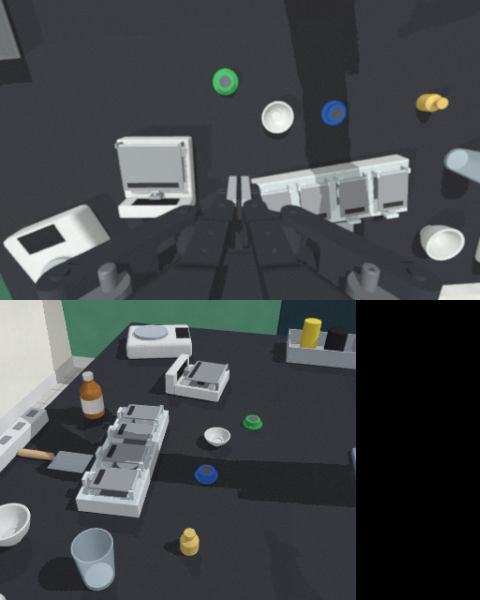

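The pictures show all four covers and the guard shut, no loose cells on the bench, and the bowl, weight and beaker upright.

```bash
python3 -c "
from h import *
print(arm.finish_job())"
```

```text
the job is handed in; nothing more can be done
None
```

I handed the job in at about 34 s: both cells present are seated (pockets 1 and 3), all four covers are shut, the square, bar and round keys were pressed in that order, the guard is shut, and the bowl, weight and beaker are still standing.

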